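# Restack the source cases and take the close-out reading over the store

## Robot

A 6-joint arm with a two-finger parallel gripper is mounted at the origin on a cart in front of the work surface, level with it; the furniture and walls round the work are solid. World frame = base frame: x ahead of the robot, y to its left, z up, the work surface at z = 0. Lengths are in m, angles in rad, forces in N, time in s.
With the tool pointing down it reaches from about 0.375 to 0.9 m from the base axis. Payload 3.1 kg.
Tool frame: the origin (TCP) lies between the finger pads; the fingertips stand 17 mm ahead of it and the grasp point (between the pads) lies 2 mm behind it; z points along the fingers, y is the line along which they close (so a half turn about z gives the same grasp; the last joint's range is limited). The gripper opens to 85 mm and grips with 20 to 120 N. Pads are 22 mm wide; open, the fingers measure 114 mm over their backs; the gripper's body (76 mm by 85 mm) begins 54 mm behind the grasp point. The pads swing forward as they close: fully open they stand 13 mm farther back than shut.
Start: joints at [-1.48, 0.527, 1.433, -0, 1.181, -0.178], TCP at [0.166, -0.603, 0.248] pointing down, gripper open.
Joint ranges: [-3.08, 3.08], [-0.75, 2.2], [0.22, 2.44], [-1.43, 4.57], [0, 2.65], [-2.85, 2.85]. Speed limits (rad/s): [2.79, 2.79, 3.14, 3.14, 3.14, 3.14].

## Interface

Orientations are given as a unit quaternion [x, y, z, w].
In Python, from station import sense, vision, order gives the robot as it stands.
- The arm moves only by the shell command python3 -m crank 'ROWS' [OPENING] [FORCE]. ROWS is JSON, a list of rows, each an object with "dp": the shift along the world's x, y, z in units of 30 mm (1.0 is 30 mm), a list of three; "angular": the turn, a rotation vector about the world's x, y, z in degrees, a list of three. In form: [{"dp": [dx, dy, dz], "angular": [ax, ay, az]}, ...]. A call has 1 to 20 rows; each row shifts and turns the commanded pose from where the row before left it; what a row does not reach is not made up. A row lasts 1/10 s, in which the tool goes at most 50 mm and 8.59 degrees, less where a joint would pass 70% of its speed; a pose out of reach is approached as far as the arm can. A call is refused whole if a number of a shift passes 1 or a number of a turn 8.59, either way. A call with a gripper value outside its range is refused whole. OPENING is the closure, from 0 (fully open) to 1 (shut), set as the call begins (- or left out, the last holds). The fingers move at their own pace and stop on an object; FORCE is the grip in N (left out, the last holds). Time passes only in rows, so rows that do not move let the fingers close. It gives the time, the measured TCP pose, the force, the opening and the grip force at its end, in the units of the state.
- sense(): the state, without advancing time (a new reading comes with each control period).
- vision.snapshot(name): name is "scene" or "top"; returns a dict with "image" (400x640x3 uint8, blue, green, red), "range_z" (400x640 float32, m along the optical axis (not along the pixel's ray), 0 where there is no reading), "mtx" (3x3 intrinsics, pixels), "pose" (4x4, takes a point from camera to world coordinates). Camera axes: x right, y down, z forward; pixel columns grow to the right and rows downward; lengths in m; the calibration is good to about 2 mm. A picture is of the moment at which its call begins.
- order.sign_off(): hands the job in; it is judged then, once.
The state is a dict: "t": time; "q": joint angles; "qd": joint speeds; "tau": joint torques, N m; "tcp_pos": TCP position; "tool_rot": TCP orientation; "force": force on the tool from outside, world axes, zero at the start; "ft_torque": the same for the moment, N m; "finger_gap": opening from 0.0 (shut) to 1.0 (fully open); "gripper_force": force on a finger pad.
Only numpy, scipy, OpenCV 4.12 (cv2) and the standard library are available. Lean on these libraries where they do the work, as an engineer would, in place of code of your own. Each camera call takes 0.05 s, during which the arm holds its last target. There are 200 camera calls.

## Task

Put the two closed source cases that stand on the bench back into the lead-brick store: the taller case squarely onto the case already there, nested over its raised lid, then the flatter case squarely onto the taller one, each set down and not dropped. Then lift the contamination monitor from its dock by its bridge handle, carry it over the brick wall and hold its window level, centred and square about 1 cm above the lid of the top case for the count; it must never touch the cases or the bricks. Finish while still holding it there, letting nothing else carry it, and leave the vial, dish, beaker and bottle where they are.

Things in the scene. Friction and masses are not known exactly. Their poses are not given: they have to be found in the camera images.
- store: Lead-brick store, fixed: a square open well of grey bricks on a steel tray 236 x 236 mm. Walls 25 mm thick, 170 x 170 mm clear inside, their top 112 mm above the bench. Origin: centre of the tray's underside, on the bench; x, y along the walls, z up. Inner floor 8 mm above the origin; the bottom case stands at its centre, x along the store's x.
- bottom_case: Flat metal case already in the store, loose: 86 x 56 mm, 28 mm high to its lid's shoulder; on the lid a plateau 72 x 42 x 4 mm. Hollow foot (recess 80 x 50 x 5 mm deep, 3 mm skirt): a case nests over a plateau with 4 mm play each side, its skirt standing on the shoulder. Origin: centre of underside (skirt's lower edge); x along its length, y across, z up.
- tall_case: Taller of the two metal cases on the bench, 0.3 to 0.6 kg: 86 x 56 mm, 44 mm high to its lid's shoulder; plateau and foot as the bottom case. Grip across the plain long sides. Nested, its origin is 28 mm above the bottom case's. Origin: centre of underside; x along its length, y across, z up.
- flat_case: Flatter of the two metal cases on the bench, 0.2 to 0.45 kg: as the tall case but 28 mm high to its lid's shoulder (32 mm over the plateau). Nested, its origin is 44 mm above the tall case's. Origin: centre of underside; x along its length, y across, z up.
- flat_case_top (a point): Centre of the upper face of the plateau on the flat case's lid, 32 mm above the case's origin. In the finished column it is 112 mm above the bench, level with the top of the brick walls. Axes as the flat case.
- dock: Black parking dock of the monitor, fixed on the bench: plate 128 x 96 mm, 8 mm thick, with a raised edge (10 mm wide, top 15 mm above the bench) round a pocket of 108 x 76 mm. Origin: centre of the underside; x along its length.
- monitor: Contamination monitor in the dock's pocket, loose, 0.24 to 0.4 kg: grey head 100 x 68 x 28 mm, window underneath; above it a bridge handle, a bar 100 mm long (x), 24 wide (y), 22 high, its top 89 mm above the origin; 39 mm clear under the bar, posts at both ends. Origin: centre of underside, its lowest plane, 8 mm above the bench when docked; x along head and bar, z up. Lift straight up.
- monitor_window (a point): Centre of the window's rim on the underside of the monitor (same point as its origin). Axes as the monitor.
- monitor_handle (a point): Middle of the monitor's handle bar, 78 mm above its underside. Axes as the monitor.
- vial: Bystander: small screw-cap vial, 25 mm wide, 48 mm high. Origin: centre of the underside. Leave alone.
- dish: Bystander: small round covered dish, 59 mm wide, 16 mm high. Origin: centre of the underside. Leave alone.
- beaker: Bystander: small beaker, 48 mm wide, 56 mm high. Origin: centre of the underside. Leave alone.
- bottle_b: Bystander: white reagent bottle, 48 mm wide, 115 mm high. Origin: centre of the underside. Leave alone.
There are look-alikes about, which are no part of the job. Leave any orange or red look-alike of the tall_case alone.

How it is judged:
By the outcome, as a careful person would: the job done as asked, in the order asked, and still so for the second after the job is handed in, while the arm keeps its last pose, push and grip.
It also fails if it takes over 67 s, if anything falls off the work surface, if the arm or the gripper's body presses on something with over 40 N, if the wrist force passes 120 N, or if a joint passes its speed limit or range.

## Working session

There is one attempt and no reset: what is moved stays moved. The work goes in short steps, Python scripts to look and compute and a shell command to move; the robot and the scene stay as the last step left them, time stands still between calls to the robot, and variables do not carry over. Pictures are saved under pics/ and viewed, at most 10 in all, crops included, and the job is handed in when it is done.

```bash
mkdir -p pics; ls
cat > h.py <<'E'
import numpy as np,cv2
from station import sense,vision,order
def snap(n,save=None):
    s=vision.snapshot(n)
    if save: cv2.imwrite('pics/'+save,s['image'])
    np.savez(''+n+'.npz',**s)
    return s
def cloud(s):
    z=s['range_z'].astype(float);K=s['mtx'];v,u=np.mgrid[:z.shape[0],:z.shape[1]]
    P=np.stack([(u-K[0,2])/K[0,0]*z,(v-K[1,2])/K[1,1]*z,z],-1)
    T=s['pose'];W=P@T[:3,:3].T+T[:3,3];W[z==0]=np.nan
    return W
E
python3 - <<'E'
from h import *
st=sense();print({k:np.round(v,3).tolist() for k,v in st.items()})
a=snap('top','top.png');b=snap('scene','scene.png')
print(a['pose'].round(3),b['pose'].round(3))
E
```

```text
pics
{'t': 0.0, 'q': [-1.481, 0.528, 1.434, -0.0, 1.181, -0.178], 'qd': [0.003, 0.0, -0.001, 0.0, -0.0, -0.001], 'tau': [-0.001, -44.235, -17.803, -0.0, 0.008, -0.0], 'tcp_pos': [0.166, -0.602, 0.247], 'tool_rot': [0.991, 0.134, 0.0, -0.001], 'force': [0.328, 0.152, -0.447], 'ft_torque': [0.009, 0.018, -0.012], 'gripper_force': 0.0, 'finger_gap': 1.0}
[[ 0.025 -0.986  0.165  0.336]
 [-0.999 -0.028 -0.015  0.021]
 [ 0.019 -0.164 -0.986  1.373]
 [ 0.     0.     0.     1.   ]] [[-0.859 -0.195  0.473 -0.09 ]
 [-0.511  0.357 -0.782  1.026]
 [-0.017 -0.914 -0.406  0.638]
 [ 0.     0.     0.     1.   ]]
```

View pics/top.png

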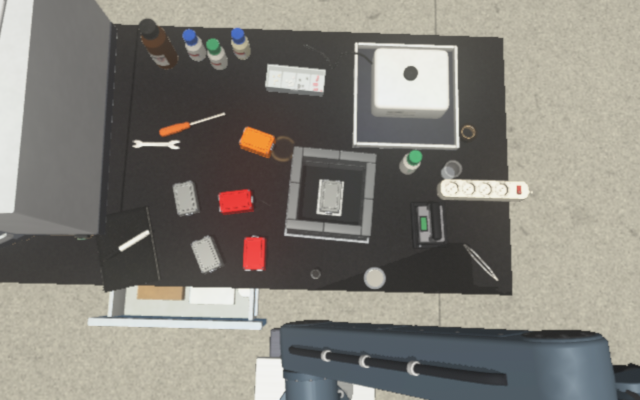

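View pics/scene.png

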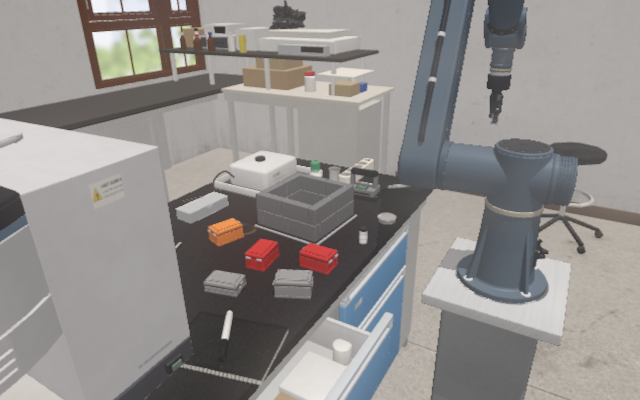

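The top view shows grey cases at (185,198) and (206,254), the store at (332,195) with its case at (330,197), and the dock and monitor at (428,225). The red look-alikes are at (236,201) and (254,253), and the orange one is at (257,141). Next I measure heights and poses.

```bash
cat >> h.py <<'E'
def rect(W,u0,v0,r,zlo,zhi,img=None):
    m=np.zeros(W.shape[:2],bool);m[v0-r:v0+r,u0-r:u0+r]=1
    m&=(W[...,2]>zlo)&(W[...,2]<zhi)
    n,l,st,c=cv2.connectedComponentsWithStats(m.astype(np.uint8))
    if n<2:return None
    k=1+np.argmax(st[1:,4]);P=W[l==k]
    (c,s,a)=cv2.minAreaRect((P[:,:2]*1000).astype(np.float32))
    if s[0]<s[1]: s=s[::-1];a+=90
    a=(a+90)%180-90
    return dict(c=np.round(c,1).tolist(),s=np.round(s,1).tolist(),a=round(a,1),z=np.round(np.percentile(P[:,2],[2,25,50,75,98])*1000,1).tolist(),n=len(P))
E
python3 - <<'E'
from h import *
S=dict(np.load('top.npz'));W=cloud(S)
for n,u,v,r,zl,zh in [('g1',185,198,28,.018,.06),('g2',206,254,28,.018,.06),('red1',236,201,22,.018,.07),('red2',254,253,22,.018,.07),('or',257,141,24,.018,.07),
 ('bot',330,197,25,.02,.06),('storewall',332,195,58,.09,.13),('mon_bar',428,225,30,.07,.12),('mon_head',428,225,30,.025,.12),('dock',428,225,30,.006,.12),('vial',315,273,10,.01,.07),('dish',374,278,18,.006,.05),('bottle',411,161,20,.02,.2),('beaker',452,170,14,.02,.1),('strip',484,189,60,.01,.1),('hood',60,100,100,.1,.9)]:
    print(n,rect(W,u,v,r,zl,zh))
i=S['image'];c=lambda u,v,r:cv2.resize(i[v-r:v+r,u-r:u+r],(380,380),interpolation=cv2.INTER_CUBIC)
s=np.load('scene.npz')['image']
cv2.imwrite('pics/crop.png',np.hstack([cv2.resize(i[170:280,160:280],(400,367),interpolation=3),cv2.resize(s[230:310,190:350],(400,367),interpolation=3)]))
E
```

```text
g1 {'c': [573.5, 376.2], 's': [94.3, 57.4], 'a': 14.7, 'z': [20.4, 28.8, 31.5, 34.1, 38.3], 'n': 656}
g2 {'c': [417.9, 305.0], 's': [95.1, 57.4], 'a': 25.3, 'z': [24.5, 44.1, 47.1, 49.5, 53.8], 'n': 750}
red1 {'c': [566.7, 234.3], 's': [93.4, 57.0], 'a': -81.1, 'z': [23.6, 43.5, 47.0, 49.5, 54.0], 'n': 717}
red2 {'c': [426.7, 177.4], 's': [92.5, 56.6], 'a': 1.3, 'z': [30.9, 44.4, 47.1, 49.6, 54.1], 'n': 715}
or {'c': [738.6, 184.3], 's': [95.2, 58.1], 'a': 71.7, 'z': [22.6, 43.5, 47.0, 49.8, 53.9], 'n': 696}
bot {'c': [587.7, -24.6], 's': [94.5, 55.9], 'a': -3.4, 'z': [26.0, 36.7, 39.5, 41.8, 46.4], 'n': 649}
storewall {'c': [589.1, -24.9], 's': [221.2, 220.3], 'a': -3.7, 'z': [94.7, 110.5, 112.4, 114.3, 118.0], 'n': 3042}
mon_bar {'c': [519.8, -302.4], 's': [101.1, 25.6], 'a': 3.1, 'z': [78.6, 93.9, 97.0, 99.0, 102.8], 'n': 387}
mon_head {'c': [519.9, -302.3], 's': [101.2, 69.8], 'a': 3.6, 'z': [28.9, 36.5, 40.9, 95.7, 101.3], 'n': 954}
dock {'c': [520.3, -302.1], 's': [131.9, 97.4], 'a': 3.8, 'z': [7.9, 16.7, 35.3, 62.0, 100.6], 'n': 1575}
vial {'c': [374.3, 11.2], 's': [24.2, 21.5], 'a': -88.0, 'z': [31.4, 39.0, 47.1, 51.0, 53.8], 'n': 69}
dish {'c': [368.3, -150.6], 's': [57.5, 54.1], 'a': -88.5, 'z': [9.4, 14.6, 16.4, 18.5, 22.0], 'n': 365}
bottle {'c': [683.7, -241.1], 's': [46.9, 42.3], 'a': 46.7, 'z': [24.9, 67.3, 86.1, 114.4, 119.7], 'n': 363}
beaker {'c': [663.6, -364.3], 's': [72.4, 61.0], 'a': -88.1, 'z': [21.7, 37.2, 42.6, 51.6, 59.3], 'n': 286}
strip {'c': [640.2, -460.8], 's': [268.4, 100.7], 'a': 88.1, 'z': [13.4, 27.7, 39.8, 43.5, 54.9], 'n': 1985}
hood None
```

View pics/crop.png

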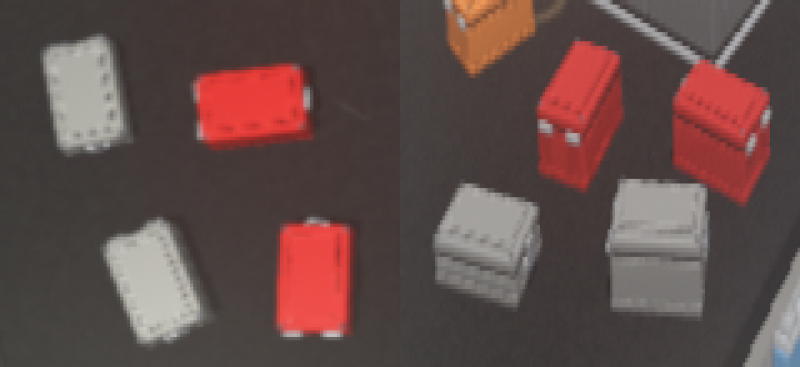

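Both grey cases stand alone. The one at (206,254) is 44/48 mm high, so it is the tall_case. The one at (185,198) is 28/32 mm, so it is the flat_case. The other tall ones are red at (236,201) and (254,253) and orange at (257,141), so they are the look-alikes to leave. The crop confirms this. I refine the centres, keeping the latches out, and start moving.

```bash
cat >> h.py <<'E'
def case(W,u0,v0,r,zlo,zhi,ang,c):
    m=np.zeros(W.shape[:2],bool);m[v0-r:v0+r,u0-r:u0+r]=1
    m&=(W[...,2]>zlo)&(W[...,2]<zhi)
    P=W[m][:,:2]*1000;a=np.radians(ang)
    q=(P-c)@np.array([[np.cos(a),-np.sin(a)],[np.sin(a),np.cos(a)]])
    e=lambda x:(np.percentile(x,1.5),np.percentile(x,98.5))
    s=q[(abs(q[:,1])>17)&(abs(q[:,0])<60)&(abs(q[:,1])<40),0];w=q[(abs(q[:,0])<35)&(abs(q[:,1])<40),1]
    lx,ly=e(s),e(w);d=np.array([sum(lx)/2,sum(ly)/2])
    # angle from the two long edges
    ang2=[]
    for sg in(1,-1):
        xs=np.arange(-34,34,6.);ys=[sg*np.percentile(sg*q[(abs(q[:,0]-x)<3)&(abs(q[:,1])<40),1],96) for x in xs]
        ang2.append(np.degrees(np.polyfit(xs,ys,1)[0]))
    R=np.array([[np.cos(a),-np.sin(a)],[np.sin(a),np.cos(a)]])
    return (np.array(c)+R@d).round(1),np.round([lx[1]-lx[0],ly[1]-ly[0]],1),round(ang+np.mean(ang2),1),np.round(ang2,1)
E
python3 - <<'E'
from h import *
W=cloud(dict(np.load('top.npz')))
print('tall',case(W,206,254,28,.018,.06,25.3,[417.9,305]))
print('flat',case(W,185,198,28,.015,.06,14.7,[573.5,376.2]))
print('bot',case(W,330,197,25,.018,.06,-3.4,[587.7,-24.6]))
E
python3 -m crank '[{"dp":[0.7,1,0],"angular":[0,0,5]},{"dp":[0.7,1,0],"angular":[0,0,5]},{"dp":[0.7,1,0],"angular":[0,0,0]},{"dp":[0.7,1,0],"angular":[0,0,0]},{"dp":[0.7,1,0],"angular":[0,0,0]},{"dp":[0.7,1,0],"angular":[0,0,0]},{"dp":[0.7,1,0],"angular":[0,0,0]},{"dp":[0.7,1,0],"angular":[0,0,0]},{"dp":[0.7,1,0],"angular":[0,0,0]},{"dp":[0.7,1,0],"angular":[0,0,0]},{"dp":[0.7,1,0],"angular":[0,0,0]},{"dp":[0.7,1,0],"angular":[0,0,0]},{"dp":[0,1,0],"angular":[0,0,0]},{"dp":[0,1,0],"angular":[0,0,0]},{"dp":[0,1,0],"angular":[0,0,0]},{"dp":[0,1,0],"angular":[0,0,0]},{"dp":[0,1,0],"angular":[0,0,0]},{"dp":[0,1,0],"angular":[0,0,0]},{"dp":[0,1,0],"angular":[0,0,0]},{"dp":[0,1,0],"angular":[0,0,0]}]' 0 40
```

```text
tall (array([418.7, 304.8]), array([85.6, 54.9]), np.float64(25.4), array([0.1, 0. ]))
flat (array([574.9, 375.9]), array([86.9, 54.7]), np.float64(14.2), array([-1.,  0.]))
bot (array([589.8, -24.8]), array([86.9, 54.2]), np.float64(-4.0), array([-0.3, -0.9]))
t: 2.1
tcp_pos: [0.4176, -0.0013, 0.2482]
tool_rot: [0.976, 0.22, -0.0, -0.0]
force: [0.1, -1.1, -0.3]
finger_gap: 1.004
gripper_force: 0.0
```

```bash
python3 -m crank '[{"dp":[0,1,0],"angular":[0,0,0]},{"dp":[0,1,0],"angular":[0,0,0]},{"dp":[0,1,0],"angular":[0,0,0]},{"dp":[0,1,0],"angular":[0,0,0]},{"dp":[0,1,0],"angular":[0,0,0]},{"dp":[0,1,0],"angular":[0,0,0]},{"dp":[0,1,0],"angular":[0,0,0]},{"dp":[0,1,0],"angular":[0,0,0]},{"dp":[0,1,0],"angular":[0,0,0]},{"dp":[0.04,1,0],"angular":[0,0,0]},{"dp":[0,0.2,0],"angular":[0,0,0]},{"dp":[0,0,-1],"angular":[0,0,0]},{"dp":[0,0,-1],"angular":[0,0,0]},{"dp":[0,0,-1],"angular":[0,0,0]},{"dp":[0,0,-1],"angular":[0,0,0]},{"dp":[0,0,-1],"angular":[0,0,0]},{"dp":[0,0,0],"angular":[0,0,0]}]'
python3 - <<'E'
from h import *
st=sense();print(st['tcp_pos'],st['tool_rot'],st['force'])
E
```

```text
t: 3.8
tcp_pos: [0.4165, 0.3015, 0.095]
tool_rot: [0.976, 0.22, -0.005, 0.001]
force: [0.4, -1.2, 0.9]
finger_gap: 0.999
gripper_force: 0.0
[0.41652343 0.30150198 0.09501061] [ 0.97558156  0.21958807 -0.00454632  0.00101019] [ 0.39060549 -1.20837147  0.88809594]
```

```bash
python3 -m crank '[{"dp":[0,0,0],"angular":[0,0,0]},{"dp":[0,0,0],"angular":[0,0,0]}]'
```

```text
t: 4.0
tcp_pos: [0.4201, 0.3036, 0.0997]
tool_rot: [0.976, 0.22, 0.001, -0.0]
force: [-0.6, -0.3, 0.4]
finger_gap: 1.0
gripper_force: 0.0
```

```bash
python3 -m crank '[{"dp":[-0.05,0.04,-0.8],"angular":[0,0,0]},{"dp":[0,0,-0.8],"angular":[0,0,0]},{"dp":[0,0,-0.5],"angular":[0,0,0]},{"dp":[0,0,-0.29],"angular":[0,0,0]},{"dp":[0,0,0],"angular":[0,0,0]},{"dp":[0,0,0],"angular":[0,0,0]},{"dp":[0,0,0],"angular":[0,0,0]}]' && python3 -m crank '[{"dp":[0,0,0],"angular":[0,0,0]},{"dp":[0,0,0],"angular":[0,0,0]},{"dp":[0,0,0],"angular":[0,0,0]},{"dp":[0,0,0],"angular":[0,0,0]},{"dp":[0,0,0],"angular":[0,0,0]},{"dp":[0,0,0],"angular":[0,0,0]},{"dp":[0,0,0],"angular":[0,0,0]}]' 1 45
```

```text
t: 4.7
tcp_pos: [0.4184, 0.305, 0.0277]
tool_rot: [0.976, 0.22, 0.001, -0.0]
force: [0.5, 0.0, -0.4]
finger_gap: 1.003
gripper_force: 0.0
t: 5.4
tcp_pos: [0.4182, 0.3047, 0.0274]
tool_rot: [0.975, 0.22, 0.001, -0.0]
force: [0.2, -1.1, 6.0]
finger_gap: 0.65
gripper_force: 48.6
```

```bash
python3 -m crank '[{"dp":[0,0,0.4],"angular":[0,0,0]},{"dp":[0,0,0.8],"angular":[0,0,0]},{"dp":[0,0,1],"angular":[0,0,0]},{"dp":[0,0,1],"angular":[0,0,0]},{"dp":[0,0,1],"angular":[0,0,0]},{"dp":[0,0,0.8],"angular":[0,0,0]},{"dp":[0,0,0.2],"angular":[0,0,0]},{"dp":[0,0,0],"angular":[0,0,0]}]' && python3 -m crank '[{"dp":[0.25,-0.5,0],"angular":[0,0,-1.3]},{"dp":[0.5,-0.95,0],"angular":[0,0,-2.6]},{"dp":[0.5,-0.95,0],"angular":[0,0,-2.6]},{"dp":[0.5,-0.95,0],"angular":[0,0,-2.6]},{"dp":[0.5,-0.95,0],"angular":[0,0,-2.6]},{"dp":[0.5,-0.95,0],"angular":[0,0,-2.6]},{"dp":[0.5,-0.95,0],"angular":[0,0,-2.6]},{"dp":[0.5,-0.95,0],"angular":[0,0,-2.6]},{"dp":[0.5,-0.95,0],"angular":[0,0,-2.6]},{"dp":[0.5,-0.95,0],"angular":[0,0,-2.6]},{"dp":[0.5,-0.95,0],"angular":[0,0,-2.6]},{"dp":[0.3,-0.6,0],"angular":[0,0,-1.8]},{"dp":[0.15,-0.39,0],"angular":[0,0,0]},{"dp":[0,0,0],"angular":[0,0,0]},{"dp":[0,0,0],"angular":[0,0,0]},{"dp":[0,0,0],"angular":[0,0,0]},{"dp":[0,0,0],"angular":[0,0,0]}]'
python3 - <<'E'
from h import *
st=sense();q=st['tool_rot'];print(st['tcp_pos'],q,2*np.degrees(np.arctan2(q[1],q[0])))
s=snap('top');t=snap('scene')
cv2.imwrite('pics/held.png',np.hstack([cv2.resize(s['image'][130:260,270:400],(400,400),interpolation=3),cv2.resize(t['image'][100:260,230:390],(400,400),interpolation=3)]))
E
```

```text
t: 6.2
tcp_pos: [0.4177, 0.3047, 0.1834]
tool_rot: [0.976, 0.22, 0.001, -0.0]
force: [-0.2, -0.5, -3.5]
finger_gap: 0.645
gripper_force: 49.0
t: 7.9
tcp_pos: [0.5881, -0.0237, 0.1826]
tool_rot: [1.0, -0.031, -0.0, -0.0]
force: [0.2, -0.3, -2.7]
finger_gap: 0.644
gripper_force: 48.9
[ 0.58806267 -0.02370116  0.18264107] [ 9.99505286e-01 -3.14487973e-02 -3.40993748e-04 -2.02177377e-04] -3.604361298515737
```

View pics/held.png

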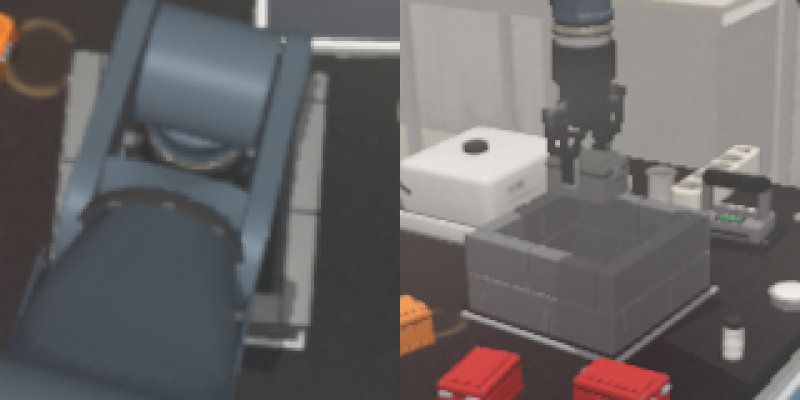

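The scene half shows the tall case held level over the well, but the arm hides the well in the top view. I lower it to just above the plateau and check the alignment.

```bash
python3 -m crank '[{"dp":[0.04,-0.04,-0.5],"angular":[0,0,0]},{"dp":[0,0,-0.8],"angular":[0,0,0]},{"dp":[0,0,-0.8],"angular":[0,0,0]},{"dp":[0,0,-0.8],"angular":[0,0,0]},{"dp":[0,0,-0.5],"angular":[0,0,0]},{"dp":[0,0,-0.3],"angular":[0,0,0]},{"dp":[0,0,0],"angular":[0,0,0]},{"dp":[0,0,0],"angular":[0,0,0]},{"dp":[0,0,0],"angular":[0,0,0]}]'
```

```text
t: 8.9
tcp_pos: [0.5908, -0.0264, 0.0728]
tool_rot: [0.999, -0.032, 0.001, 0.0]
force: [0.6, -0.9, -2.4]
finger_gap: 0.648
gripper_force: 48.9
```

```bash
for i in 1 2 3; do python3 -m crank '[{"dp":[0,0,0],"angular":[0,0,0]}]' | grep tcp_pos; done
```

```text
tcp_pos: [0.5906, -0.0264, 0.0727]
tcp_pos: [0.5903, -0.0263, 0.0724]
tcp_pos: [0.5901, -0.0263, 0.0721]
```

```bash
python3 -m crank '[{"dp":[-0.03,0.05,0],"angular":[0,0,0]},{"dp":[0,0,-0.07],"angular":[0,0,0]},{"dp":[0,0,-0.07],"angular":[0,0,0]},{"dp":[0,0,0],"angular":[0,0,0]},{"dp":[0,0,0],"angular":[0,0,0]}]';  python3 -m crank '[{"dp":[0,0,-0.05],"angular":[0,0,0]},{"dp":[0,0,-0.05],"angular":[0,0,0]},{"dp":[0,0,0],"angular":[0,0,0]}]'
```

```text
t: 9.7
tcp_pos: [0.5889, -0.0247, 0.0672]
tool_rot: [0.999, -0.032, -0.0, -0.0]
force: [-0.0, -0.8, -3.3]
finger_gap: 0.654
gripper_force: 48.9
t: 10.0
tcp_pos: [0.5888, -0.0247, 0.0641]
tool_rot: [0.999, -0.032, -0.0, -0.0]
force: [-0.0, -0.8, -2.6]
finger_gap: 0.647
gripper_force: 48.9
```

```bash
python3 -m crank '[{"dp":[0,0,-0.03],"angular":[0,0,0]},{"dp":[0,0,0],"angular":[0,0,0]}]';  python3 -m crank '[{"dp":[0,0,0],"angular":[0,0,0]}]'
```

```text
t: 10.2
tcp_pos: [0.5891, -0.0248, 0.0635]
tool_rot: [0.999, -0.032, 0.0, 0.0]
force: [0.6, 0.5, -2.7]
finger_gap: 0.647
gripper_force: 49.1
t: 10.3
tcp_pos: [0.589, -0.0248, 0.0635]
tool_rot: [0.999, -0.032, 0.0, 0.0]
force: [-0.2, 0.7, -2.7]
finger_gap: 0.648
gripper_force: 49.1
```

```bash
for i in 1; do python3 -m crank '[{"dp":[0,0,-0.02],"angular":[0,0,0]},{"dp":[0,0,0],"angular":[0,0,0]}]'| grep -E "tcp|force:"; python3 -m crank '[{"dp":[0,0,-0.02],"angular":[0,0,0]},{"dp":[0,0,0],"angular":[0,0,0]}]'| grep -E "tcp|force:"; done
```

```text
tcp_pos: [0.589, -0.0248, 0.0634]
force: [-1.3, 0.4, 2.4]
gripper_force: 49.4
tcp_pos: [0.589, -0.0247, 0.0634]
force: [-2.1, 0.5, 7.2]
gripper_force: 50.1
```

Contact came at exactly the nested height, with the force building from there. Releasing, retreating and going to the flat case.

```bash
python3 -m crank '[{"dp":[0,0,0],"angular":[0,0,0]},{"dp":[0,0,0],"angular":[0,0,0]},{"dp":[0,0,0],"angular":[0,0,0]},{"dp":[0,0,0],"angular":[0,0,0]},{"dp":[0,0,0],"angular":[0,0,0]},{"dp":[0,0,0.5],"angular":[0,0,0]},{"dp":[0,0,1],"angular":[0,0,0]},{"dp":[0,0,1],"angular":[0,0,0]},{"dp":[0,0,1],"angular":[0,0,0]},{"dp":[0,0,1],"angular":[0,0,0]}]' 0 && python3 -m crank '[{"dp":[0,1,0],"angular":[0,0,1]},{"dp":[0,1,0],"angular":[0,0,2]},{"dp":[0,1,0],"angular":[0,0,2]},{"dp":[0,1,0],"angular":[0,0,2]},{"dp":[0,1,0],"angular":[0,0,2]},{"dp":[0,1,0],"angular":[0,0,2]},{"dp":[0,1,0],"angular":[0,0,2]},{"dp":[0,1,0],"angular":[0,0,2]},{"dp":[0,1,0],"angular":[0,0,2]},{"dp":[-0.4,1,0],"angular":[0,0,1]},{"dp":[0,1,0],"angular":[0,0,0]},{"dp":[0,1,0],"angular":[0,0,0]},{"dp":[0,1,0],"angular":[0,0,0]},{"dp":[0,0.35,0],"angular":[0,0,0]},{"dp":[0,0,-1],"angular":[0,0,0]},{"dp":[0,0,-1],"angular":[0,0,0]},{"dp":[0,0,-1],"angular":[0,0,0]},{"dp":[0,0,0],"angular":[0,0,0]},{"dp":[0,0,0],"angular":[0,0,0]},{"dp":[0,0,0],"angular":[0,0,0]}]'
python3 - <<'E'
from h import *
st=sense();q=st['tool_rot'];print(st['tcp_pos'],q,2*np.degrees(np.arctan2(q[1],q[0])))
W=cloud(snap('top'))
print('tall',rect(W,332,195,25,.06,.1)); print(case(W,332,195,25,.06,.1,-3.7,[589.5,-24.8]))
print('store',rect(W,332,195,58,.09,.13))
E
```

```text
t: 11.7
tcp_pos: [0.589, -0.0247, 0.1997]
tool_rot: [0.999, -0.032, 0.001, 0.0]
force: [0.7, 0.1, -0.3]
finger_gap: 1.001
gripper_force: 0.0
t: 13.7
tcp_pos: [0.5784, 0.376, 0.1096]
tool_rot: [0.992, 0.124, 0.002, -0.0]
force: [0.3, -0.0, 0.4]
finger_gap: 1.003
gripper_force: 0.0
[0.57844896 0.37596423 0.10956081] [ 9.92241124e-01  1.24315086e-01  1.75965044e-03 -4.63479419e-04] 14.282432907788365
tall {'c': [586.9, -21.2], 's': [94.0, 56.0], 'a': -3.9, 'z': [66.7, 80.4, 83.3, 85.5, 89.4], 'n': 697}
(array([587.4, -21.1]), array([84.8, 54.2]), np.float64(-3.7), array([0.1, 0. ]))
store {'c': [588.9, -25.0], 's': [221.0, 220.4], 'a': -3.7, 'z': [94.2, 110.3, 112.4, 114.4, 117.8], 'n': 3041}
```

The top picture shows the tall case nested at the right height (84 mm plateau), but 3.7 mm off the store centre in y and 1.5 mm in x. That implies a camera-to-TCP offset of about (-1.6,+3.7) mm. It is still inside the play, but it should be square, so I mend it now before picking the flat case.

```bash
python3 -m crank '[{"dp":[0,0,1],"angular":[0,0,0]},{"dp":[0,-0.4,1],"angular":[0,0,0]},{"dp":[0,-1,1],"angular":[0,0,-2]},{"dp":[0,-1,0],"angular":[0,0,-2]},{"dp":[0,-1,0],"angular":[0,0,-2]},{"dp":[0,-1,0],"angular":[0,0,-2]},{"dp":[0,-1,0],"angular":[0,0,-2]},{"dp":[0,-1,0],"angular":[0,0,-2]},{"dp":[0,-1,0],"angular":[0,0,-2]},{"dp":[0.2,-1,0],"angular":[0,0,-2]},{"dp":[0.2,-1,0],"angular":[0,0,-2]},{"dp":[0,-1,0],"angular":[0,0,0]},{"dp":[0,-1,0],"angular":[0,0,0]},{"dp":[0,-1,0],"angular":[0,0,0]},{"dp":[0,-0.7,0],"angular":[0,0,0]},{"dp":[0,-0.26,0],"angular":[0,0,0]},{"dp":[0,0,-0.7],"angular":[0,0,0]},{"dp":[0,0,-0.7],"angular":[0,0,0]},{"dp":[0,0,0],"angular":[0,0,0]},{"dp":[0,0,0],"angular":[0,0,0]}]'
```

```text
t: 15.75
tcp_pos: [0.5893, -0.0245, 0.156]
tool_rot: [0.999, -0.032, 0.0, -0.0]
force: [0.1, -0.2, -0.3]
finger_gap: 1.003
gripper_force: 0.0
```

```bash
python3 -m crank '[{"dp":[0,0,-0.8],"angular":[0,0,0]},{"dp":[0,0,-0.8],"angular":[0,0,0]},{"dp":[0,0,-0.8],"angular":[0,0,0]},{"dp":[0,0,-0.5],"angular":[0,0,0]},{"dp":[0,0,-0.13],"angular":[0,0,0]},{"dp":[0,0,0],"angular":[0,0,0]},{"dp":[0,0,0],"angular":[0,0,0]},{"dp":[0,0,0],"angular":[0,0,0]}]' && python3 -m crank '[{"dp":[0,0,0],"angular":[0,0,0]},{"dp":[0,0,0],"angular":[0,0,0]},{"dp":[0,0,0],"angular":[0,0,0]},{"dp":[0,0,0],"angular":[0,0,0]},{"dp":[0,0,0],"angular":[0,0,0]},{"dp":[0,0,0],"angular":[0,0,0]}]' 1 40
```

```text
t: 16.55
tcp_pos: [0.5899, -0.0252, 0.0656]
tool_rot: [0.999, -0.032, 0.001, 0.0]
force: [0.4, 0.5, 0.6]
finger_gap: 0.999
gripper_force: 0.0
t: 17.15
tcp_pos: [0.5893, -0.025, 0.0651]
tool_rot: [0.999, -0.032, 0.0, 0.0]
force: [-0.3, 0.8, 6.2]
finger_gap: 0.646
gripper_force: 43.4
```

```bash
python3 -m crank '[{"dp":[0,0,0.07],"angular":[0,0,0]},{"dp":[0,0,0],"angular":[0,0,0]},{"dp":[0.04,-0.06,0],"angular":[0,0,0]},{"dp":[0,-0.06,0],"angular":[0,0,0]},{"dp":[0,0,0],"angular":[0,0,0]},{"dp":[0,0,0],"angular":[0,0,0]},{"dp":[0,0,0],"angular":[0,0,0]}]'; python3 -m crank '[{"dp":[0,0,-0.05],"angular":[0,0,0]},{"dp":[0,0,0],"angular":[0,0,0]},{"dp":[0,0,0],"angular":[0,0,0]}]'
```

```text
t: 17.85
tcp_pos: [0.5901, -0.0286, 0.0664]
tool_rot: [0.999, -0.032, -0.0, -0.0]
force: [-0.3, -0.1, -3.6]
finger_gap: 0.647
gripper_force: 42.9
t: 18.15
tcp_pos: [0.5903, -0.0286, 0.0652]
tool_rot: [0.999, -0.032, 0.0, 0.0]
force: [0.2, -0.3, -1.1]
finger_gap: 0.651
gripper_force: 42.9
```

```bash
python3 -m crank '[{"dp":[0,0,-0.025],"angular":[0,0,0]},{"dp":[0,0,0],"angular":[0,0,0]},{"dp":[0,0,0],"angular":[0,0,0]}]' && python3 -m crank '[{"dp":[0,0,0],"angular":[0,0,0]},{"dp":[0,0,0],"angular":[0,0,0]},{"dp":[0,0,0],"angular":[0,0,0]},{"dp":[0,0,0],"angular":[0,0,0]},{"dp":[0,0,0],"angular":[0,0,0]},{"dp":[0,0,0.5],"angular":[0,0,0]},{"dp":[0,0,1],"angular":[0,0,0]},{"dp":[0,0,1],"angular":[0,0,0]},{"dp":[0,0,1],"angular":[0,0,0]},{"dp":[0,0,1],"angular":[0,0,0]}]' 0 && python3 -m crank '[{"dp":[0,1,0],"angular":[0,0,1]},{"dp":[0,1,0],"angular":[0,0,2]},{"dp":[0,1,0],"angular":[0,0,2]},{"dp":[0,1,0],"angular":[0,0,2]},{"dp":[0,1,0],"angular":[0,0,2]},{"dp":[0,1,0],"angular":[0,0,2]},{"dp":[0,1,0],"angular":[0,0,2]},{"dp":[0,1,0],"angular":[0,0,2]},{"dp":[0,1,0],"angular":[0,0,2]},{"dp":[-0.4,1,0],"angular":[0,0,1]},{"dp":[0,1,0],"angular":[0,0,0]},{"dp":[0,1,0],"angular":[0,0,0]},{"dp":[0,1,0],"angular":[0,0,0]},{"dp":[0,0.35,0],"angular":[0,0,0]},{"dp":[0,0,-1],"angular":[0,0,0]},{"dp":[0,0,-1],"angular":[0,0,0]},{"dp":[0,0,-1],"angular":[0,0,0]},{"dp":[0,0,0],"angular":[0,0,0]},{"dp":[0,0,0],"angular":[0,0,0]},{"dp":[0,0,0],"angular":[0,0,0]}]'
python3 - <<'E'
from h import *
st=sense();q=st['tool_rot'];print(st['tcp_pos'],q,2*np.degrees(np.arctan2(q[1],q[0])))
W=cloud(snap('top'))
print('tall',rect(W,332,195,25,.06,.1)); print(case(W,332,195,25,.06,.1,-3.7,[589.5,-24.8]))
print('store',rect(W,332,195,58,.09,.13))
E
```

```text
t: 18.45
tcp_pos: [0.5904, -0.0286, 0.0652]
tool_rot: [0.999, -0.032, 0.0, 0.0]
force: [-1.9, 0.2, 5.4]
finger_gap: 0.647
gripper_force: 43.6
t: 19.45
tcp_pos: [0.5901, -0.0286, 0.2016]
tool_rot: [0.999, -0.032, 0.0, 0.0]
force: [1.0, -0.2, 0.3]
finger_gap: 0.998
gripper_force: 0.0
t: 21.45
tcp_pos: [0.5797, 0.372, 0.1115]
tool_rot: [0.992, 0.124, 0.002, -0.0]
force: [0.4, 0.4, 0.1]
finger_gap: 1.0
gripper_force: 0.0
[0.57968599 0.37202405 0.11151139] [ 9.92245710e-01  1.24278116e-01  1.78822235e-03 -4.49731918e-04] 14.278164008142078
tall {'c': [588.9, -25.2], 's': [95.4, 56.0], 'a': -3.6, 'z': [66.4, 80.4, 83.1, 85.2, 89.5], 'n': 700}
(array([588.7, -25. ]), array([86. , 54.2]), np.float64(-3.0), array([0.4, 1.1]))
store {'c': [589.0, -25.0], 's': [221.0, 220.4], 'a': -3.8, 'z': [95.6, 110.5, 112.6, 114.5, 117.8], 'n': 3037}
```

The tall case is now within 0.5 mm of the store centre. Grasping the flat case with the offset applied.

```bash
python3 -m crank '[{"dp":[-0.1,0,-0.8],"angular":[0,0,0]},{"dp":[0,0,-0.8],"angular":[0,0,0]},{"dp":[0,0,-0.8],"angular":[0,0,0]},{"dp":[0,0,-0.4],"angular":[0,0,0]},{"dp":[0,0,-0.18],"angular":[0,0,0]},{"dp":[0,0,0],"angular":[0,0,0]},{"dp":[0,0,0],"angular":[0,0,0]},{"dp":[0,0,0],"angular":[0,0,0]}]' && python3 -m crank '[{"dp":[0,0,0],"angular":[0,0,0]},{"dp":[0,0,0],"angular":[0,0,0]},{"dp":[0,0,0],"angular":[0,0,0]},{"dp":[0,0,0],"angular":[0,0,0]},{"dp":[0,0,0],"angular":[0,0,0]},{"dp":[0,0,0],"angular":[0,0,0]}]' 1 40
```

```text
t: 22.3
tcp_pos: [0.5762, 0.3723, 0.0213]
tool_rot: [0.992, 0.124, 0.001, -0.0]
force: [-0.2, 0.3, 0.6]
finger_gap: 1.004
gripper_force: 0.0
t: 22.9
tcp_pos: [0.5757, 0.3723, 0.0208]
tool_rot: [0.992, 0.124, 0.001, -0.0]
force: [-0.7, -0.2, 6.0]
finger_gap: 0.645
gripper_force: 44.8
```

```bash
python3 -m crank '[{"dp":[0,0,0.4],"angular":[0,0,0]},{"dp":[0,0,0.8],"angular":[0,0,0]},{"dp":[0,0,1],"angular":[0,0,0]},{"dp":[0,0,1],"angular":[0,0,0]},{"dp":[0,0,1],"angular":[0,0,0]},{"dp":[0,0,0.8],"angular":[0,0,0]},{"dp":[0,0,0],"angular":[0,0,0]}]' && python3 -m crank '[{"dp":[0,-0.5,0],"angular":[0,0,0]},{"dp":[0,-1,0],"angular":[0,0,-2]},{"dp":[0,-1,0],"angular":[0,0,-2]},{"dp":[0,-1,0],"angular":[0,0,-2]},{"dp":[0,-1,0],"angular":[0,0,-2]},{"dp":[0,-1,0],"angular":[0,0,-2]},{"dp":[0,-1,0],"angular":[0,0,-2]},{"dp":[0.2,-1,0],"angular":[0,0,-2]},{"dp":[0.2,-1,0],"angular":[0,0,-2]},{"dp":[0,-1,0],"angular":[0,0,-2]},{"dp":[0,-1,0],"angular":[0,0,0]},{"dp":[0,-1,0],"angular":[0,0,0]},{"dp":[0,-1,0],"angular":[0,0,0]},{"dp":[0,-0.6,0],"angular":[0,0,0]},{"dp":[0,-0.26,0],"angular":[0,0,0]},{"dp":[0,0,-0.5],"angular":[0,0,0]},{"dp":[0,0,-0.5],"angular":[0,0,0]},{"dp":[0,0,0],"angular":[0,0,0]},{"dp":[0,0,0],"angular":[0,0,0]},{"dp":[0,0,0],"angular":[0,0,0]}]'
```

```text
t: 23.6
tcp_pos: [0.577, 0.3726, 0.1735]
tool_rot: [0.992, 0.125, 0.003, -0.001]
force: [0.3, 0.8, -3.7]
finger_gap: 0.649
gripper_force: 43.9
t: 25.6
tcp_pos: [0.5873, -0.0287, 0.1401]
tool_rot: [0.999, -0.032, 0.0, 0.0]
force: [-0.6, 0.2, -3.7]
finger_gap: 0.647
gripper_force: 44.0
```

```bash
python3 -m crank '[{"dp":[0.09,0,-0.4],"angular":[0,0,0]},{"dp":[0,0,-0.4],"angular":[0,0,0]},{"dp":[0,0,-0.3],"angular":[0,0,0]},{"dp":[0,0,0],"angular":[0,0,0]},{"dp":[0,0,0],"angular":[0,0,0]},{"dp":[0,0,0],"angular":[0,0,0]},{"dp":[0,0,0],"angular":[0,0,0]}]'
```

```text
t: 26.3
tcp_pos: [0.5903, -0.029, 0.1073]
tool_rot: [0.999, -0.032, 0.001, 0.0]
force: [0.5, -0.4, -4.1]
finger_gap: 0.648
gripper_force: 43.9
```

```bash
python3 -m crank '[{"dp":[-0.01,0.01,-0.06],"angular":[0,0,0]},{"dp":[0,0,-0.06],"angular":[0,0,0]},{"dp":[0,0,-0.04],"angular":[0,0,0]},{"dp":[0,0,0],"angular":[0,0,0]},{"dp":[0,0,0],"angular":[0,0,0]}]'; python3 -m crank '[{"dp":[0,0,-0.03],"angular":[0,0,0]},{"dp":[0,0,0],"angular":[0,0,0]},{"dp":[0,0,0],"angular":[0,0,0]}]'
```

```text
t: 26.8
tcp_pos: [0.5896, -0.0286, 0.102]
tool_rot: [0.999, -0.032, -0.0, -0.0]
force: [0.6, 0.3, -3.7]
finger_gap: 0.648
gripper_force: 44.0
t: 27.1
tcp_pos: [0.5896, -0.0286, 0.1011]
tool_rot: [0.999, -0.032, -0.0, 0.0]
force: [-0.0, -1.1, -3.0]
finger_gap: 0.65
gripper_force: 44.0
```

```bash
python3 -m crank '[{"dp":[0,0,-0.03],"angular":[0,0,0]},{"dp":[0,0,0],"angular":[0,0,0]},{"dp":[0,0,0],"angular":[0,0,0]}]'
```

```text
t: 27.4
tcp_pos: [0.5897, -0.0286, 0.1007]
tool_rot: [0.999, -0.032, 0.0, 0.0]
force: [-1.5, -0.1, 0.1]
finger_gap: 0.643
gripper_force: 44.6
```

```bash
python3 -m crank '[{"dp":[0,0,-0.01],"angular":[0,0,0]},{"dp":[0,0,0],"angular":[0,0,0]},{"dp":[0,0,0],"angular":[0,0,0]},{"dp":[0,0,0],"angular":[0,0,0]},{"dp":[0,0,0],"angular":[0,0,0]},{"dp":[0,0,0.5],"angular":[0,0,0]},{"dp":[0,0,1],"angular":[0,0,0]},{"dp":[0,0,1],"angular":[0,0,0]},{"dp":[0,0,1],"angular":[0,0,0]},{"dp":[0,0,0.5],"angular":[0,0,0]}]' 0 && python3 -m crank '[{"dp":[0,-0.5,0],"angular":[0,0,0]},{"dp":[-0.3,-1,0],"angular":[0,0,1]},{"dp":[-0.3,-1,0],"angular":[0,0,1]},{"dp":[-0.3,-1,0],"angular":[0,0,1]},{"dp":[-0.3,-1,0],"angular":[0,0,1]},{"dp":[-0.3,-1,0],"angular":[0,0,1]},{"dp":[-0.3,-1,0],"angular":[0,0,1]},{"dp":[-0.3,-1,0],"angular":[0,0,1]},{"dp":[-0.17,-1,0],"angular":[0,0,0.3]},{"dp":[0,-0.74,0],"angular":[0,0,0]},{"dp":[0,0,-0.8],"angular":[0,0,0]},{"dp":[0,0,-0.8],"angular":[0,0,0]},{"dp":[0,0,-0.8],"angular":[0,0,0]},{"dp":[0,0,0],"angular":[0,0,0]},{"dp":[0,0,0],"angular":[0,0,0]},{"dp":[0,0,0],"angular":[0,0,0]}]'
python3 - <<'E'
from h import *
st=sense();q=st['tool_rot'];print(st['tcp_pos'],q,2*np.degrees(np.arctan2(q[1],q[0])))
s=snap('top');W=cloud(s);t=snap('scene')
print('flat',rect(W,332,195,30,.09,.125)); print(case(W,331,197,22,.093,.125,-3.7,[589,-25]))
print('store',rect(W,332,195,58,.09,.13))
cv2.imwrite('pics/stack.png',np.hstack([cv2.resize(s['image'][130:260,270:400],(400,400),interpolation=3),cv2.resize(t['image'][110:260,240:390],(400,400),interpolation=3)]))
E
```

```text
t: 28.4
tcp_pos: [0.5908, -0.0289, 0.2228]
tool_rot: [0.999, -0.032, 0.002, 0.0]
force: [1.2, -0.2, 0.2]
finger_gap: 0.997
gripper_force: 0.0
t: 30.0
tcp_pos: [0.5223, -0.3065, 0.1489]
tool_rot: [1.0, 0.031, 0.001, 0.001]
force: [-0.5, 1.0, -0.2]
finger_gap: 1.0
gripper_force: 0.0
[ 0.52225044 -0.30651178  0.14890959] [9.99504543e-01 3.14577596e-02 7.65376038e-04 7.01235999e-04] 3.605390472450381
flat {'c': [587.1, -25.0], 's': [94.2, 55.8], 'a': -3.7, 'z': [97.2, 108.7, 111.0, 113.3, 117.9], 'n': 727}
(array([586.9, -25. ]), array([84. , 53.9]), np.float64(-3.6), array([ 0.4, -0.3]))
store {'c': [588.9, -24.9], 's': [220.7, 220.4], 'a': -3.5, 'z': [94.3, 110.3, 112.5, 114.4, 118.0], 'n': 2236}
```

View pics/stack.png

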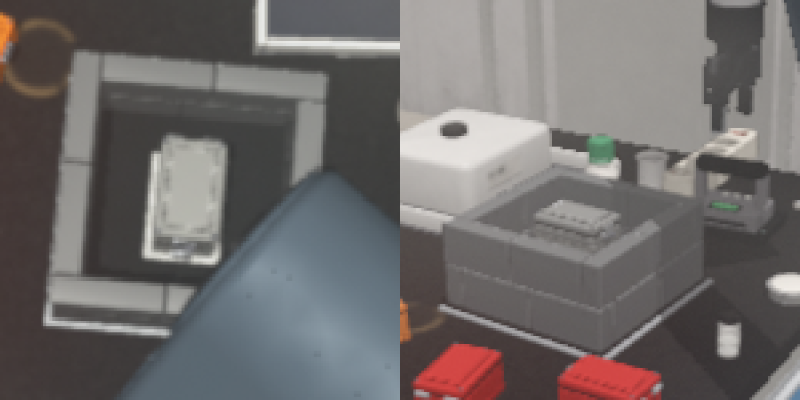

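The cases are stacked: in the left half the flat case is centred in the well at about (195,185), plateau at 112 mm, within 2 mm of centre. The gripper is over the monitor's handle. Grasping it.

```bash
python3 -m crank '[{"dp":[-0.02,0.02,-0.8],"angular":[0,0,0]},{"dp":[0,0,-0.8],"angular":[0,0,0]},{"dp":[0,0,-0.4],"angular":[0,0,0]},{"dp":[0,0,-0.17],"angular":[0,0,0]},{"dp":[0,0,0],"angular":[0,0,0]},{"dp":[0,0,0],"angular":[0,0,0]}]' && python3 -m crank '[{"dp":[0,0,0],"angular":[0,0,0]},{"dp":[0,0,0],"angular":[0,0,0]},{"dp":[0,0,0],"angular":[0,0,0]},{"dp":[0,0,0],"angular":[0,0,0]},{"dp":[0,0,0],"angular":[0,0,0]},{"dp":[0,0,0],"angular":[0,0,0]},{"dp":[0,0,0],"angular":[0,0,0]},{"dp":[0,0,0],"angular":[0,0,0]},{"dp":[0,0,0],"angular":[0,0,0]}]' 1 60
```

```text
t: 30.7
tcp_pos: [0.5215, -0.3057, 0.0838]
tool_rot: [1.0, 0.031, 0.001, 0.001]
force: [-0.2, 0.8, 0.0]
finger_gap: 1.001
gripper_force: 0.0
t: 31.6
tcp_pos: [0.5211, -0.3056, 0.0832]
tool_rot: [1.0, 0.031, 0.0, 0.0]
force: [-0.4, -1.6, 3.4]
finger_gap: 0.271
gripper_force: 61.0
```

```bash
python3 -m crank '[{"dp":[0,0,0.2],"angular":[0,0,0]},{"dp":[0,0,0.4],"angular":[0,0,0]},{"dp":[0,0,0.6],"angular":[0,0,0]},{"dp":[0,0,0.8],"angular":[0,0,0]},{"dp":[0,0,0.8],"angular":[0,0,0]},{"dp":[0,0,0.8],"angular":[0,0,0]},{"dp":[0,0,0.8],"angular":[0,0,0]},{"dp":[0,0,0.6],"angular":[0,0,0]},{"dp":[0,0,0.2],"angular":[0,0,0]},{"dp":[0,0,0],"angular":[0,0,0]},{"dp":[0,0,0],"angular":[0,0,0]}]' && python3 -m crank '[{"dp":[0,0.3,0],"angular":[0,0,0]},{"dp":[0.2,0.6,0],"angular":[0,0,-0.6]},{"dp":[0.2,0.8,0],"angular":[0,0,-0.6]},{"dp":[0.2,0.8,0],"angular":[0,0,-0.6]},{"dp":[0.2,0.8,0],"angular":[0,0,-0.6]},{"dp":[0.2,0.8,0],"angular":[0,0,-0.6]},{"dp":[0.2,0.8,0],"angular":[0,0,-0.6]},{"dp":[0.2,0.8,0],"angular":[0,0,-0.6]},{"dp":[0.2,0.8,0],"angular":[0,0,-0.6]},{"dp":[0.2,0.8,0],"angular":[0,0,-0.6]},{"dp":[0.2,0.8,0],"angular":[0,0,-0.6]},{"dp":[0.2,0.6,0],"angular":[0,0,-0.6]},{"dp":[0.03,0.4,0],"angular":[0,0,-0.6]},{"dp":[0,0.13,0],"angular":[0,0,0]},{"dp":[0,0,0],"angular":[0,0,0]},{"dp":[0,0,0],"angular":[0,0,0]},{"dp":[0,0,0],"angular":[0,0,0]},{"dp":[0,0,0],"angular":[0,0,0]}]'
python3 - <<'E'
from h import *
st=sense();q=st['tool_rot'];print(st['tcp_pos'],q,2*np.degrees(np.arctan2(q[1],q[0])))
t=snap('scene');W=cloud(t)
cv2.imwrite('pics/over.png',cv2.resize(t['image'][60:260,200:400],(600,600),interpolation=3))
E
```

```text
t: 32.7
tcp_pos: [0.5202, -0.3045, 0.2378]
tool_rot: [1.0, 0.031, -0.001, -0.001]
force: [0.5, 0.4, -4.5]
finger_gap: 0.273
gripper_force: 60.2
t: 34.5
tcp_pos: [0.5877, -0.029, 0.2388]
tool_rot: [0.999, -0.032, -0.0, 0.0]
force: [0.6, 0.5, -3.4]
finger_gap: 0.272
gripper_force: 60.1
[ 0.5877326  -0.02904257  0.23881519] [ 9.99490748e-01 -3.19098667e-02 -5.25102271e-05  3.87949788e-05] -3.657222219868355
```

View pics/over.png

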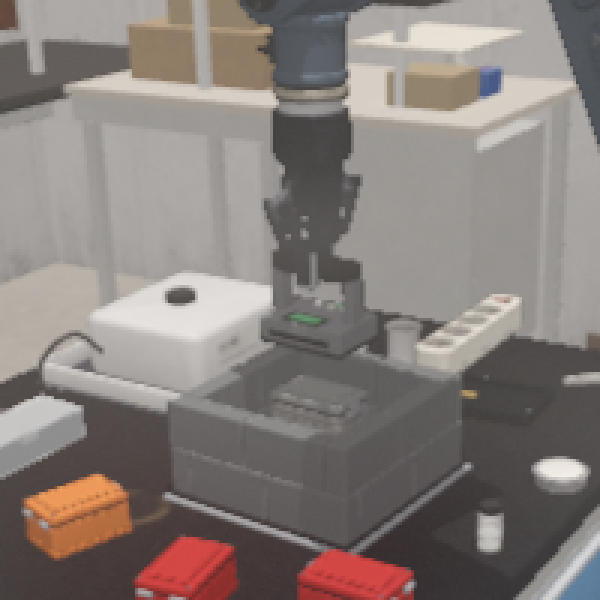

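The picture shows the monitor held level over the column, centred on about (320,330) in the crop with the case below at (318,395). Lowering to the count height.

```bash
python3 -m crank '[{"dp":[0.01,0.01,-0.3],"angular":[0,0,0]},{"dp":[0,0,-0.4],"angular":[0,0,0]},{"dp":[0,0,-0.3],"angular":[0,0,0]},{"dp":[0,0,-0.2],"angular":[0,0,0]},{"dp":[0,0,0],"angular":[0,0,0]},{"dp":[0,0,0],"angular":[0,0,0]},{"dp":[0,0,0],"angular":[0,0,0]},{"dp":[0,0,0],"angular":[0,0,0]},{"dp":[0,0,0],"angular":[0,0,0]}]'
python3 - <<'E'
from h import *
T=snap('scene');W=cloud(T);q=W[60:260,200:400].reshape(-1,3)
a=np.radians(-3.7);c=np.array([.5889,-.0249])
R=np.array([[np.cos(a),-np.sin(a)],[np.sin(a),np.cos(a)]]);l=(q[:,:2]-c)@R
m=(abs(l)<.075).all(1);l=l[m]*1000;z=q[m,2]*1000
for lo in range(70,240,5):
    k=(z>=lo)&(z<lo+5)
    if k.sum()>5: print(lo,k.sum(),np.percentile(l[k],[3,50,97],axis=0).T.round(1).tolist())
E
```

```text
t: 35.45
tcp_pos: [0.5883, -0.0281, 0.2033]
tool_rot: [1.0, -0.031, 0.0, 0.0]
force: [0.1, 0.1, -4.3]
finger_gap: 0.27
gripper_force: 60.1
75 9 [[-40.7, -39.1, 5.9], [-23.7, 17.8, 20.4]]
80 43 [[-44.8, -16.9, 36.0], [-25.7, 21.2, 25.1]]
85 45 [[-45.0, -4.3, 36.8], [-22.0, 21.8, 25.9]]
90 50 [[-48.8, -21.6, 31.1], [-24.7, 21.1, 25.2]]
95 50 [[-47.9, -24.8, 37.8], [-23.6, 20.0, 23.8]]
100 41 [[-47.6, -15.3, 32.6], [-29.0, 21.3, 25.1]]
105 75 [[-45.9, -16.3, 39.1], [-20.6, 19.6, 23.9]]
110 104 [[-41.0, -16.1, 32.0], [-24.0, 9.6, 22.7]]
115 6 [[-36.0, -30.2, 26.3], [-11.9, 5.9, 15.5]]
130 60 [[-52.4, -25.2, 40.5], [-33.6, 26.8, 31.7]]
135 55 [[-52.9, -28.5, 40.9], [-30.2, 26.6, 31.4]]
140 62 [[-52.4, -21.2, 42.4], [-24.5, 27.8, 32.1]]
145 58 [[-52.1, -26.3, 42.1], [-32.2, 27.4, 30.8]]
150 59 [[-52.8, -35.3, 46.1], [-26.7, 26.6, 31.6]]
155 225 [[-51.2, -2.5, 42.1], [-31.3, 4.8, 29.9]]
160 39 [[-51.5, -2.5, 45.8], [-26.4, 2.4, 27.2]]
165 22 [[-52.6, 33.3, 45.1], [-12.7, 4.1, 9.4]]
170 19 [[-52.1, 32.8, 47.0], [-11.9, -0.2, 6.6]]
175 23 [[-52.2, -36.1, 48.0], [-8.4, 3.1, 9.0]]
180 20 [[-52.2, -1.9, 45.1], [-11.4, 2.6, 8.5]]
185 24 [[-53.4, -0.3, 43.6], [-9.4, 4.0, 14.0]]
190 31 [[-51.8, -12.2, 42.4], [-10.0, 4.5, 14.5]]
195 28 [[-50.6, -7.2, 46.7], [-1.8, 7.2, 19.8]]
200 45 [[-52.6, -11.9, 42.1], [-6.8, 6.6, 21.0]]
205 49 [[-50.7, -13.2, 38.5], [-4.3, 7.0, 20.4]]
210 45 [[-51.3, -12.0, 43.3], [-8.4, 8.0, 22.5]]
215 84 [[-49.7, -13.5, 40.6], [-17.8, 3.6, 21.1]]
220 22 [[-40.8, -9.3, 2.9], [-20.4, 1.7, 22.7]]
225 21 [[-12.1, -6.0, 5.5], [-27.4, -15.6, 24.4]]
230 22 [[-14.4, -10.0, 6.9], [-30.2, -14.1, 35.3]]
235 41 [[-14.7, -9.5, 6.5], [-39.2, -17.3, 39.3]]
```

Head and case agree within about 1 mm in x and y. The window is at about 128 mm, so the last 6 mm down follow.

```bash
python3 -m crank '[{"dp":[0,0,-0.1],"angular":[0,0,0]},{"dp":[0,-0.01,-0.1],"angular":[0,0,0]},{"dp":[0,0,0],"angular":[0,0,0]},{"dp":[0,0,0],"angular":[0,0,0]},{"dp":[0,0,0],"angular":[0,0,0]},{"dp":[0,0,0],"angular":[0,0,0]}]'
python3 - <<'E'
from h import *
T=snap('scene');W=cloud(T);q=W[60:260,200:400].reshape(-1,3)
a=np.radians(-3.7);c=np.array([.5889,-.0249])
R=np.array([[np.cos(a),-np.sin(a)],[np.sin(a),np.cos(a)]]);l=(q[:,:2]-c)@R
m=(abs(l)<.05).all(1);z=q[m,2]*1000;print(np.histogram(z,np.arange(100,170,2)))
cv2.imwrite('pics/final.png',cv2.resize(T['image'][120:240,240:360],(600,600),interpolation=3))
E
```

```text
t: 36.1
tcp_pos: [0.5882, -0.0284, 0.1969]
tool_rot: [1.0, -0.031, 0.0, 0.0]
force: [0.7, 0.5, -3.7]
finger_gap: 0.271
gripper_force: 60.1
(array([ 18,  19,  22,  21,  34,  41,  13,  15,   0,   0,   0,   7,  16,
        17,  16,  18,  12,  21,  19,  14,  23,  13,  15,  25,  29, 112,
        90,  13,   5,   5,   9,   3,   6,   5]), array([100, 102, 104, 106, 108, 110, 112, 114, 116, 118, 120, 122, 124,
       126, 128, 130, 132, 134, 136, 138, 140, 142, 144, 146, 148, 150,
       152, 154, 156, 158, 160, 162, 164, 166, 168]))
```

View pics/final.png

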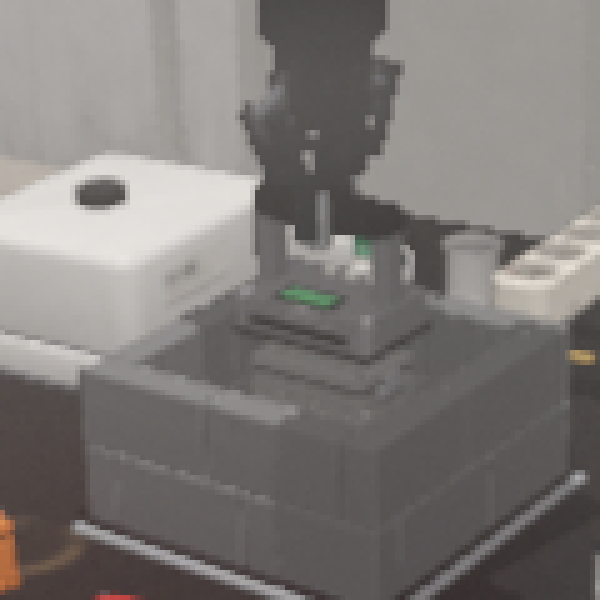

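The head is level and square over the top case's lid at about (330,350), with a clear gap of about 1 cm. Its top is at about 151 mm and its window at about 122–123 mm. Holding for the count, then handing in.

```bash
python3 -m crank '[{"dp":[0,0,0],"angular":[0,0,0]},{"dp":[0,0,0],"angular":[0,0,0]},{"dp":[0,0,0],"angular":[0,0,0]},{"dp":[0,0,0],"angular":[0,0,0]},{"dp":[0,0,0],"angular":[0,0,0]},{"dp":[0,0,0],"angular":[0,0,0]},{"dp":[0,0,0],"angular":[0,0,0]},{"dp":[0,0,0],"angular":[0,0,0]},{"dp":[0,0,0],"angular":[0,0,0]},{"dp":[0,0,0],"angular":[0,0,0]},{"dp":[0,0,0],"angular":[0,0,0]},{"dp":[0,0,0],"angular":[0,0,0]},{"dp":[0,0,0],"angular":[0,0,0]},{"dp":[0,0,0],"angular":[0,0,0]},{"dp":[0,0,0],"angular":[0,0,0]},{"dp":[0,0,0],"angular":[0,0,0]},{"dp":[0,0,0],"angular":[0,0,0]},{"dp":[0,0,0],"angular":[0,0,0]},{"dp":[0,0,0],"angular":[0,0,0]},{"dp":[0,0,0],"angular":[0,0,0]}]' && python3 -c "
from station import order
print(order.sign_off())"
```

```text
t: 38.15
tcp_pos: [0.5881, -0.0283, 0.1969]
tool_rot: [1.0, -0.031, -0.0, -0.0]
force: [-0.1, -0.0, -3.2]
finger_gap: 0.269
gripper_force: 60.1
the job is handed in; nothing more can be done
None
```

Handed in at 38 s: both cases are nested in the store (the flat one about 2 mm off centre, and I re-set the tall one once to square it), and the monitor is held level about 1 cm above the top lid.

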